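# Set the support tube to its depth ring

### The arm

A 6-joint arm with a two-finger parallel gripper is mounted at the origin on the work surface. World frame = base frame: x ahead of the robot, y to its left, z up, the work surface at z = 0. Lengths are in mm, angles in rad, forces in N, time in s.
With the tool pointing down it reaches from about 425 to 950 mm from the base axis. Payload 14.7 kg.
Tool frame: the origin (TCP) lies at the very end of the fingers, on their centre line; the grasp point (between the pads) lies 19 mm behind it (r.grasp_offset is the distance from the TCP to the grasp point, in mm); z points along the fingers, y is the line along which they close (so a half turn about z gives the same grasp; the last joint's range is limited). The gripper opens to 85 mm and grips with 20 to 120 N. Pads are 22 mm wide; open, the fingers measure 114 mm over their backs; the gripper's body (76 mm by 85 mm) begins 54 mm behind the grasp point. The pads swing forward as they close: fully open they stand 13 mm farther back than shut.
Start: joints at [1.186, 0.48, 1.596, -0, 1.065, -0.047], TCP at [215.394, 613.268, 231.297] pointing down, gripper open.
Joint ranges: [-2.75, 2.75], [-0.82, 2.05], [0.23, 2.67], [-1.56, 4.7], [0.09, 2.69], [-2.92, 2.92]. Speed limits (rad/s): [1.89, 1.89, 2.39, 3.01, 3.01, 3.01].

### API

Orientations are given as a rotation vector (axis times angle).
In Python, from rig import r gives the robot as it stands. Calls block until the motion is done:
- r.move_ptp(position, orientation): joint-space move of the TCP to a pose.
- r.line_to(position, attitude=None, speed=150, force_limit=None): straight line of the TCP; attitude=None keeps the orientation; speed is the mean speed in mm/s. With force_limit (N) it stops when the force on the tool has changed by that much, and returns True; else False.
- r.movej(angles): joint-space move.
- r.gripper_to(opening, grip_force=None): finger opening in mm; grip_force is the grip in N (None keeps the last); returns when the fingers have stopped.
- r.wait(seconds).
- r.solve_ik(position, orientation): joint angles nearest the present ones, or None.
- r.get_obs(): the state.
- r.read_camera(name): name is "scene" or "top" or "wrist"; returns (picture, depth): 420x560x3 uint8, blue, green, red; 420x560 float32, mm along the optical axis (not along the pixel's ray), 0 where there is no reading.
- r.camera_info(name): a dict with "vertical_fov" (degrees; the focal length in pixels is half the picture's height over the tangent of half this angle, whatever the lens; pixels are square), "cx", "cy" (the principal point, pixels), "camera_from_world" (4x4, takes a point from world to camera coordinates). Camera axes: x right, y up, looking along -z (the intrinsics and any distortion apply to the point x, -y, -z); pixel columns grow to the right and rows downward; lengths in mm; the calibration is good to about 2 mm. A picture is of the moment at which its call begins: read the wrist's pose just before it. camera_info takes no time and is no camera call; for the wrist camera it gives the pose at the moment of the call.
A pose or a line that the arm cannot do raises r.PlanningError and nothing moves.
- r.close_job(): hands the job in; it is judged then, once.
The state is a dict: "t": time; "qpos": joint angles; "qvel": joint speeds; "joint_efforts": joint torques, N m; "eef_pos": TCP position; "orientation": TCP orientation; "ft_force": force on the tool from outside, world axes, zero at the start; "torque": the same for the moment, N m; "opening": finger opening in mm; "finger_force": force on a finger pad.
Only numpy, scipy, OpenCV 4.12 (cv2) and the standard library are available. Lean on these libraries where they do the work, as an engineer would, in place of code of your own. Each camera call takes 0.05 s, during which the arm holds its last target. There are 200 camera calls.

### The job

Take the steel tube with the yellow ring out of the white rack and slide it, foot first, into the bore of the aluminium holder, pushing it down until its yellow ring is level with the bore's mouth, then let go and leave it there. Leave the red and blue tubes where they are in the rack.

Things in the scene. Friction and masses are not known exactly. Their poses are not given: they have to be found in the camera images.
- yellow_center (a point): Centre of the steel tube with yellow ring and yellow top end: 22 mm diameter, 120 mm long, 60 g, upright, z along it to the top end. Ring's middle 15 mm below this centre, 45 mm above the chamfered foot. Stands loose in one of the rack's three places, 78 mm of it above the rack's top plate (42 mm over the table). Grip it 25 mm above this centre, to keep fingers clear of the holder and palm of its top.
- red_center (a point): Centre of a like tube with red ring and red top end, standing in the same white rack (60 x 236 mm; its three places in one row, 85 mm apart; any tube in any place). Stays there.
- blue_center (a point): Centre of a like tube with blue ring and blue top end, standing in the same white rack. Stays there.
- holder_mouth (a point): Centre of the mouth of the upright 30 mm bore, in the top face (115 mm over the table) of a fixed aluminium block 56 x 56 mm on a steel foot 130 x 110 mm; z up. 18 to 26 mm down the bore is a black friction shoe that the tube lands on: it slides down under a push of 8 to 12 N, stays where it is pushed, has no spring, and goes to 80 mm, deeper than wanted (ring level = tube's foot 45 mm down).
Things that resemble listed ones, but are neither listed nor needed, are in the scene too. Leave any orange look-alike of the part that bears yellow_center alone.

How it is judged (in metres and radians):
At the end, for the whole second after the job is handed in: The yellow-ringed tube stands in the holder's bore, foot down, within 15 mm of the bore's axis and 0.2 rad of upright, the middle of its ring within 10 mm above or below the mouth, at rest and released; the red and blue tubes are within 30 mm of where they started (z of yellow_center in the frame of holder_mouth between 0.005 and 0.025 m and horizontal distance between yellow_center and holder_mouth below 0.015 m and angle between yellow_center's own z axis and vertical below 0.2 rad and linear speed of yellow_tube below 0.02 m/s and distance of each of red_center, blue_center from where it was at the start of the episode below 0.03 m); the robot touches nothing.
It fails at once if The red or the blue tube is moved more than 30 mm (distance of any of red_center, blue_center from where it was at the start of the episode above 0.03 m).
It also fails if it takes over 38 s, if anything falls off the work surface, if the arm or the gripper's body presses on something with over 40 N, if the wrist force passes 120 N, or if a joint passes its speed limit or range.

## Working session

There is one attempt and no reset: what is moved stays moved. The work goes in short steps, each a Python script; the robot and the scene stay as the last script left them, time stands still between calls to the robot, and variables do not carry over. Pictures are saved under pics/ and viewed, at most 10 in all, crops included, and the job is handed in when it is done.

```bash
mkdir -p pics; ls
python3 - <<'E'
from rig import r
import cv2,numpy as np
for n in("scene","top"):
    im,d=r.read_camera(n);cv2.imwrite(f"pics/{n}.png",im);np.savez(f"pics/{n}.npz",im=im,d=d)
    i=r.camera_info(n);print(n,i,(d>0).mean())
E
```

```text
pics
scene {'vertical_fov': 55.59497206215785, 'cx': 276.7414395357919, 'cy': 208.5369628662848, 'camera_from_world': array([[-8.17706129e-01,  5.75544331e-01,  1.02669004e-02,
         3.88106415e+02],
       [-3.87509440e-01, -5.63569000e-01,  7.29538496e-01,
         1.32449079e+02],
       [ 4.25667852e-01,  5.92569578e-01,  6.83862687e-01,
        -1.12571844e+03],
       [ 0.00000000e+00,  0.00000000e+00,  0.00000000e+00,
         1.00000000e+00]])} 0.996156462585034
top {'vertical_fov': 50.178070062225515, 'cx': 276.1249676823331, 'cy': 202.3955903725351, 'camera_from_world': array([[ 3.80534537e-02, -9.99273187e-01,  2.24336142e-03,
         1.51695794e+01],
       [ 9.78671244e-01,  3.77222615e-02,  2.01939660e-01,
        -5.10791347e+02],
       [-2.01877513e-01, -5.48898820e-03,  9.79395396e-01,
        -8.47921411e+02],
       [ 0.00000000e+00,  0.00000000e+00,  0.00000000e+00,
         1.00000000e+00]])} 0.9960969387755102
```

View pics/scene.png

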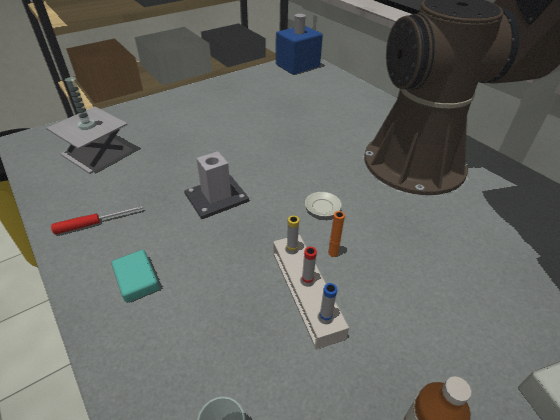

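View pics/top.png

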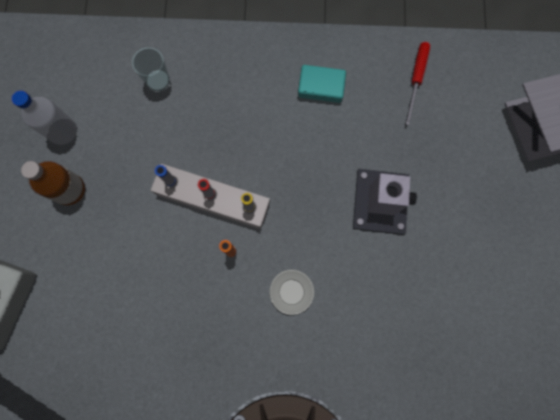

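The scene picture shows the yellow-ended tube at (293,220), red (310,252) and blue (330,288) in the rack, an orange look-alike on the table at (338,215), and the holder mouth at (212,161). In the top picture, yellow is at (247,198), red (204,184), blue (162,171), orange (226,245) and the mouth (394,188).

Candidates for the wanted tube are yellow (247,198), orange (226,245, outside the rack), red (204,184) and blue (162,171). I choose yellow, in the rack's end place.

```bash
cat > h.py <<'E'
import numpy as np,cv2
def ray(info,u,v,H=420):
    f=H/2/np.tan(np.radians(info["vertical_fov"])/2);M=info["camera_from_world"];R=M[:3,:3]
    return -R.T@M[:3,3], R.T@np.array([(u-info["cx"])/f,-(v-info["cy"])/f,-1.])
def on_plane(info,u,v,z):
    o,d=ray(info,u,v);return o+d*(z-o[2])/d[2]
def at_depth(info,u,v,dep):
    o,d=ray(info,u,v);return o+d*dep
def blobs(im,lo,hi,amin=8):
    m=cv2.inRange(cv2.cvtColor(im,cv2.COLOR_BGR2HSV),lo,hi)
    n,l,s,c=cv2.connectedComponentsWithStats(m)
    return [(c[i].round(1),s[i]) for i in range(1,n) if s[i][4]>=amin]
E
python3 - <<'E'
from rig import r
from h import *
np.set_printoptions(precision=1,suppress=True)
C={}
for n,roi in(("scene",(340,90,190,350)),("top",(440,140,130,280))):
    z=np.load(f"pics/{n}.npz");im,d=z["im"],z["d"];i=r.camera_info(n)
    for nm,lo,hi in(("yel",(22,130,60),(35,255,255)),("red",(0,150,60),(6,255,255)),("org",(7,170,80),(16,255,255)),("blu",(105,130,60),(125,255,255))):
        for c,s in blobs(im,lo,hi):
            if 150<c[0]<360 and 150<c[1]<300:
                u,v=c; dd=d[int(v),int(u)]
                print(n,nm,c,s[4],"z120:",on_plane(i,u,v,120),"ring z45:",on_plane(i,u,v,45),"depth:",at_depth(i,u,v,dd))
    for u,v in {"scene":[(212,161)],"top":[(394,188)]}[n]:
        print(n,"mouth",on_plane(i,u,v,115), [at_depth(i,u+a,v,d[v,u+a]) for a in(-11,11)])
print(r.camera_info("wrist"))
z=np.load("pics/top.npz")["im"]; a=np.clip(z.astype(float)*1.8,0,255).astype(np.uint8)
s=np.load("pics/scene.npz")["im"]
cv2.imwrite("pics/crop.png",np.hstack([cv2.resize(a[150:270,140:270],(390,360),interpolation=2),cv2.resize(s[195:315,265:395],(390,360),interpolation=2)]))
E
```

```text
scene yel [292.9 221.5] 84 z120: [501.3  90.5 120. ] ring z45: [454.   32.1  45. ] depth: [506.3  96.6 127.8]
scene yel [291.3 248.1] 19 z120: [544.8 143.8 120. ] ring z45: [503.5  92.6  45. ] depth: [510.  100.7  56.9]
scene red [310.  253.5] 94 z120: [524.8 173.2 120. ] ring z45: [480.7 126.1  45. ] depth: [529.4 178.1 127.8]
scene red [307.7 280.3] 14 z120: [565.1 217.4 120. ] ring z45: [526.4 176.3  45. ] depth: [530.9 181.   53.7]
scene org [335.9 234.1] 381 z120: [454.5 163.6 120. ] ring z45: [400.8 115.2  45. ] depth: [421.4 133.8  73.8]
scene blu [329.7 290.8] 116 z120: [548.3 254.9 120. ] ring z45: [507.4 218.9  45. ] depth: [552.  258.  126.6]
scene mouth [ 533.9 -179.3  115. ] [array([ 555.4, -192.6,  115.9]), array([ 513.4, -163.9,  115.8])]
top yel [246.8 199.1] 67 z120: [500.   88.9 120. ] ring z45: [515.8  94.4  45. ] depth: [498.   88.2 129.4]
top red [203.9 185.3] 46 z120: [523.2 170.2 120. ] ring z45: [541.2 183.2  45. ] depth: [520.7 168.5 130.3]
top org [225.9 246.8] 69 z120: [410.1 122.3 120. ] ring z45: [417.7 130.8  45. ] depth: [410.2 122.4 119. ]
top blu [160.6 171. ] 79 z120: [547.6 253.4 120. ] ring z45: [567.9 274.   45. ] depth: [545.3 251.  128.8]
top mouth [ 533.  -185.7  115. ] [array([ 531.6, -164.5,  117.4]), array([ 533.8, -206.4,  114.7])]
{'vertical_fov': 67.77152788294325, 'cx': 279.8791863675643, 'cy': 211.14941010606012, 'camera_from_world': array([[   0.3,    0.9,   -0. , -648.5],
       [  -0.9,    0.3,   -0.3,   34.4],
       [  -0.2,    0.1,    1. , -376.5],
       [   0. ,    0. ,    0. ,    1. ]])}
```

View pics/crop.png

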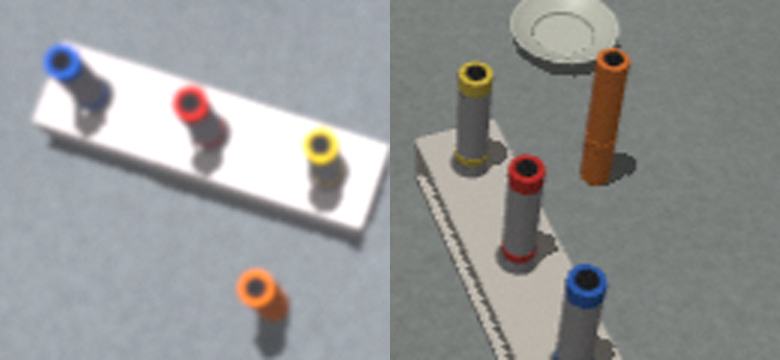

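The crop confirms it: the yellow tube is in the rack's end place, with a steel body and its ring at the plate, and the orange one stands outside on the table. Measured tops agree with z=120 in both views, and the spacing is about 85 mm, as given. I'll look at the holder from close by, then at the tube.

```bash
cat >> h.py <<'E'
from scipy.spatial.transform import Rotation as Ro
def down(yaxis):
    y=np.array([yaxis[0],yaxis[1],0.]);y/=np.linalg.norm(y);z=np.array([0,0,-1.]);x=np.cross(y,z)
    return Ro.from_matrix(np.c_[x,y,z]).as_rotvec()
def best(r,pos,yaxis):
    c=[(abs(q[5]),down(s*np.array(yaxis))) for s in(1,-1) if (q:=r.solve_ik(pos,down(s*np.array(yaxis)))) is not None]
    return min(c,key=lambda t:t[0])[1]
E
python3 - <<'E'
from rig import r
from h import *
np.set_printoptions(precision=1,suppress=True)
row=np.array([23.2,81.3]);ya=(row[1],-row[0])
for nm,p,yx in(("hold",[500,-184,290],(1,0)),("yel",[480,89,290],ya)):
    o=best(r,p,yx); print(nm,o,r.solve_ik(p,o))
    r.move_ptp(p,o)
    if nm=="hold": r.gripper_to(60)
    r.wait(.3); i=r.camera_info("wrist");im,d=r.read_camera("wrist");np.savez(f"pics/w_{nm}.npz",im=im,d=d,**i);cv2.imwrite(f"pics/w_{nm}.png",im)
    M=i["camera_from_world"];print("cam",-M[:3,:3].T@M[:3,3],r.get_obs()["eef_pos"],r.get_obs()["t"])
cv2.imwrite("pics/w.png",cv2.resize(np.hstack([np.load(f"pics/w_{n}.npz")["im"] for n in("hold","yel")]),(800,300)))
E
```

```text
hold [2.2 2.2 0. ] [-0.4  0.3  1.8 -0.   1.1 -0.4]
cam [ 499.8 -119.6  431.5] [ 500. -184.  290.] 3.8
yel [2.5 1.9 0. ] [ 0.1  0.2  1.9 -0.   1.1  0.4]
cam [498.1 150.2 431.4] [480.1  88.4 289.9] 5.2083
```

View pics/w.png

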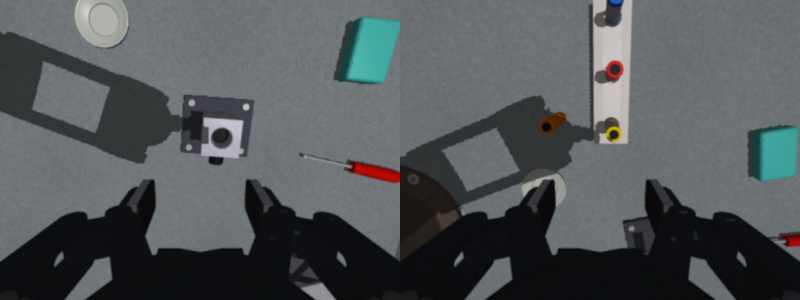

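The wrist pictures show the bore at about (311,190) in the holder view (full resolution), and the yellow top at about (299,186) in the rack view.

Run:
```python
from h import *
np.set_printoptions(precision=1,suppress=True)
z=np.load("pics/w_yel.npz");
for c,s in blobs(z["im"],(22,130,60),(35,255,255)):
    bb=(s[0]+(s[2]-1)/2,s[1]+(s[3]-1)/2); print("yel",c,s,on_plane(z,*c,120),on_plane(z,*bb,120))
for c,s in blobs(z["im"],(0,150,60),(5,255,255)): print("red",c,s[4],on_plane(z,*c,120))
z=np.load("pics/w_hold.npz");g=cv2.cvtColor(z["im"],6)
x0,y0=270,150;sub=g[y0:y0+80,x0:x0+85]
cs,_=cv2.findContours((sub<110).astype(np.uint8),cv2.RETR_LIST,cv2.CHAIN_APPROX_NONE)
for c in cs:
    if 150<cv2.contourArea(c)<2500:
        e=cv2.fitEllipse(c);p=np.array(e[0])+[x0,y0];print("bore",p,e[1:],on_plane(z,*p,115))
# block top face: bright
cs,_=cv2.findContours((sub>140).astype(np.uint8),cv2.RETR_EXTERNAL,cv2.CHAIN_APPROX_NONE)
c=max(cs,key=cv2.contourArea);rc=cv2.minAreaRect(c);p=np.array(rc[0])+[x0,y0];print("face",p,rc[1:],on_plane(z,*p,115),[on_plane(z,*(q+[x0,y0]),115) for q in cv2.boxPoints(rc)])
vis=np.hstack([cv2.resize(np.load("pics/w_hold.npz")["im"][140:240,260:360],(400,400)),cv2.resize(np.load("pics/w_yel.npz")["im"][140:240,250:350],(400,400))]);cv2.imwrite("pics/w2.png",vis)
z=np.load("pics/top.npz")
```

```text
yel [298.8 186.1] [288 176  22  23 283] [501.   89.7 120. ] [500.4  88.9 120. ]
red [299.8  97.8] 292 [523.7 170.7 120. ]
red [549.3 336.3] 323 [ 733.8 -160.   120. ]
bore [301.5 224.2] ((10.816215515136719, 26.176965713500977), 92.04010772705078) [ 523.1 -218.9  115. ]
bore [310.1 192.8] ((27.71575355529785, 28.41218376159668), 86.99446868896484) [ 531.3 -185.   115. ]
face [312.2 193. ] ((58.211517333984375, 53.49974822998047), 4.289153099060059) [ 533.5 -185.2  115. ] [array([ 501.5, -211.5,  115. ]), array([ 505.5, -155.6,  115. ]), array([ 564.2, -159.9,  115. ]), array([ 563. , -216.3,  115. ])]
```

View pics/w2.png

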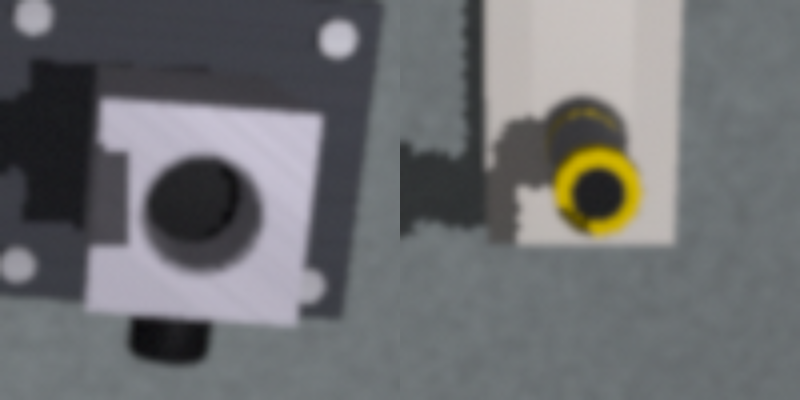

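Run:
```python
from rig import r
from h import *
np.set_printoptions(precision=2,suppress=True)
x,y=500.4,89.0; row=np.array([23.2,81.3])
o=best(r,[x,y,200],(row[1],-row[0]))
r.move_ptp([x,y,165],o); print(r.line_to([x,y,66],speed=120,force_limit=15))
print(r.get_obs()["eef_pos"])
r.gripper_to(10,60);ob=r.get_obs();print(ob["opening"],ob["finger_force"],ob["ft_force"],ob["t"])
r.line_to([x,y,210],speed=150);ob=r.get_obs();print(ob["opening"],ob["ft_force"],ob["t"])
h=[532,-185.3]
o=best(r,[*h,210],(1,0)); r.move_ptp([*h,210],o); r.line_to([*h,190],speed=80); r.wait(.3)
ob=r.get_obs();print(ob["opening"],ob["eef_pos"],ob["ft_force"],ob["t"])
L=[]
for n in("scene","top","wrist"):
    i=r.camera_info(n);im,d=r.read_camera(n);np.savez(f"pics/b_{n}.npz",im=im,d=d,**i);L.append(im)
cv2.imwrite("pics/b.png",np.hstack([cv2.resize(L[0][90:240,140:290],(390,390)),cv2.resize(L[2],(400,390))]))
i=r.camera_info("scene")
for c,s in blobs(L[0],(20,110,50),(36,255,255)):
    if 150<c[0]<300: print(c,s[4])
```

```text
False
[500.95  89.07  66.76]
20.59837991628012 58.13609182834625 [-1.1   0.02  9.15] 7.1917
20.67340178696186 [ 0.09  0.06 -0.46] 8.3
20.771084290409163 [ 532.17 -185.33  190.31] [ 0.28 -0.02 -0.92] 10.0667
[206.8 110.4] 55
[209.4 140.1] 20
```

View pics/b.png

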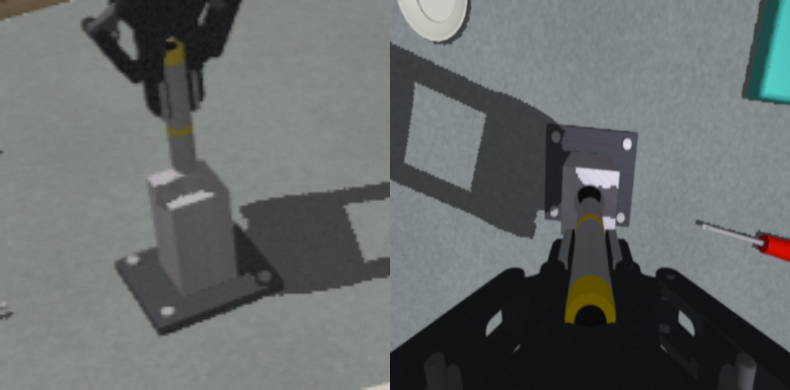

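The tube is held just above the mouth. In the scene picture its ring is at (209,140) and its cap at (207,110). I'll check the lean numerically before inserting.

Run:
```python
from h import *
np.set_printoptions(precision=1,suppress=True)
for n in("scene","wrist","top"):
    z=np.load(f"pics/b_{n}.npz");M=z["camera_from_world"];f=210/np.tan(np.radians(z["vertical_fov"])/2)
    def pr(p):
        c=M[:3,:3]@p+M[:3,3];return np.array([z["cx"]+f*c[0]/-c[2],z["cy"]-f*c[1]/-c[2]])
    cam=-M[:3,:3].T@M[:3,3]; d=cam-[532,-185,169];d[2]=0;d/=np.linalg.norm(d)
    for h in(124,169,234,244): print(n,h,"axis",pr(np.array([532,-185.3,h])),"front",pr(np.array([532,-185.3,h])+9*d))
    print([(c,s) for c,s in blobs(z["im"],(20,110,50),(36,255,255)) if 150<c[0]<420])
```

```text
scene 124 axis [211.1 156.3] front [211.4 158.6]
scene 169 axis [209.1 139.9] front [209.3 142.1]
scene 234 axis [205.8 114. ] front [206.1 116.2]
scene 244 axis [205.3 109.8] front [205.6 111.9]
[(array([206.8, 110.4]), array([203, 105,   8,  10,  55], dtype=int32)), (array([209.4, 140.1]), array([205, 138,   9,   4,  20], dtype=int32))]
wrist 124 axis [279.6 223. ] front [279.6 210.5]
wrist 169 axis [279.7 247. ] front [279.6 231.7]
wrist 234 axis [279.8 314.8] front [279.8 292. ]
wrist 244 axis [279.8 332.7] front [279.8 308.1]
[(array([277.9, 236. ]), array([259, 230,  39,  22, 181], dtype=int32)), (array([279.9, 320.5]), array([ 244,  296,   72,   53, 2434], dtype=int32))]
top 124 axis [395.1 187.4] front [391.6 190.5]
top 169 axis [401.8 181.4] front [398.1 184.6]
top 234 axis [412.9 171.4] front [408.9 174.9]
top 244 axis [414.8 169.7] front [410.8 173.3]
[]
```

Run:
```python
from rig import r
from h import *
np.set_printoptions(precision=2,suppress=True)
h=[532,-185.3]
def st(k): ob=r.get_obs();print(k,ob["eef_pos"],ob["ft_force"],ob["opening"],ob["t"])
print(r.line_to([*h,166],speed=40,force_limit=6));st("in15")
```

```text
False
in15 [ 532.05 -185.34  166.01] [ 0.13  0.56 -0.5 ] 20.613259615110767 10.9667
```

Run:
```python
from rig import r
from h import *
np.set_printoptions(precision=2,suppress=True)
h=[532,-185.3]
def st(k): ob=r.get_obs();print(k,ob["eef_pos"],ob["ft_force"],ob["opening"],ob["t"])
print(r.line_to([*h,155],speed=30,force_limit=5));st("shoe")
print(r.line_to([*h,136.5],speed=30,force_limit=25));st("end")
r.wait(.3);st("rest")
i=r.camera_info("scene");im,d=r.read_camera("scene")
print([(c,s) for c,s in blobs(im,(20,110,50),(36,255,255),3) if 150<c[0]<300])
w,_=r.read_camera("wrist")
cv2.imwrite("pics/e.png",np.hstack([cv2.resize(im[90:210,150:270],(400,400),interpolation=2),cv2.resize(w[130:370,160:400],(400,400))]))
```

```text
False
shoe [ 531.92 -185.23  154.85] [ 0.11  0.31 -0.52] 20.735994793727794 11.4833
False
end [ 532.04 -185.32  136.29] [0.06 0.14 0.33] 20.32415705190187 12.25
rest [ 531.86 -185.24  136.37] [-0.02  0.2  -0.74] 20.59324778652961 12.55
[(array([209.9, 132.7]), array([206, 128,   8,   9,  49], dtype=int32)), (array([211.4, 160.2]), array([207, 159,   9,   3,  16], dtype=int32))]
```

View pics/e.png

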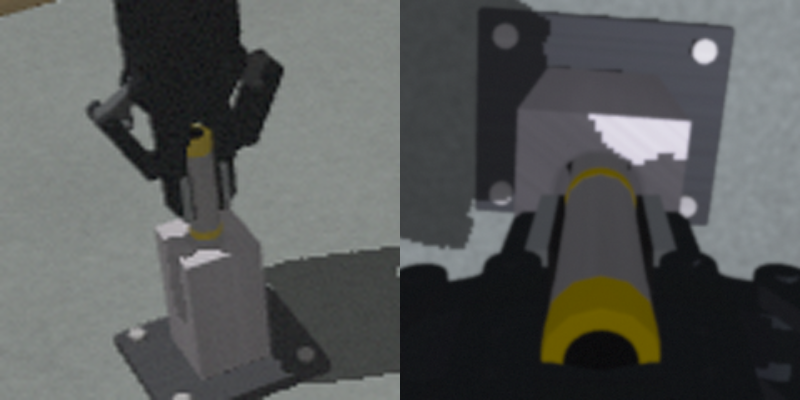

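The ring sits at the bore's mouth in both views. I'll confirm that the shoe supports the tube with a 2.5 mm push at a low force limit before releasing.

Run:
```python
from rig import r
from h import *
np.set_printoptions(precision=2,suppress=True)
print(r.line_to([532,-185.3,133.8],speed=15,force_limit=5));ob=r.get_obs();print(ob["eef_pos"],ob["ft_force"],ob["t"])
```

```text
True
[ 531.98 -185.3   134.83] [ 0.54 -0.33  0.81] 12.8583
```

The push was resisted, so the shoe is under the foot. Releasing and checking.

Run:
```python
from rig import r
from h import *
np.set_printoptions(precision=2,suppress=True)
r.gripper_to(60); p=r.get_obs()["eef_pos"]; r.line_to([532,-185.3,290],speed=120)
r.move_ptp([500,-184,330],best(r,[500,-184,330],(1,0))); r.wait(.5)
z=[r.read_camera(n)[0] for n in("scene","top","wrist")]
print(r.get_obs()["t"],r.get_obs()["ft_force"])
print([(c,s) for c,s in blobs(z[0],(20,110,50),(36,255,255),3) if 150<c[0]<300])
i=r.camera_info("wrist")
for c,s in blobs(z[2],(20,110,50),(36,255,255),3): print(c,s,on_plane(i,*c,190))
i=r.camera_info("top")
for nm,lo,hi in(("red",(0,150,60),(6,255,255)),("blu",(105,130,60),(125,255,255))): print(nm,[(c) for c,s in blobs(z[1],lo,hi) if 150<c[0]<360 and 150<c[1]<300])
cv2.imwrite("pics/f.png",np.hstack([cv2.resize(z[0][90:210,150:270],(400,400),interpolation=2),cv2.resize(z[2][100:300,200:400],(400,400))]))
```

```text
15.725 [ 0.17 -0.01  0.5 ]
[(array([208. , 132.8]), array([203, 128,  11,  10,  71], dtype=int32)), (array([211.2, 160.3]), array([207, 159,   9,   3,  19], dtype=int32))]
[309.3 178.7] [300 177  17   6  31] [ 526.81 -164.66  190.  ]
[313.9 200.7] [303 188  24  27 376] [ 531.58 -185.12  190.  ]
red [array([203.8, 185.6])]
blu [array([160.5, 170.9])]
```

View pics/f.png

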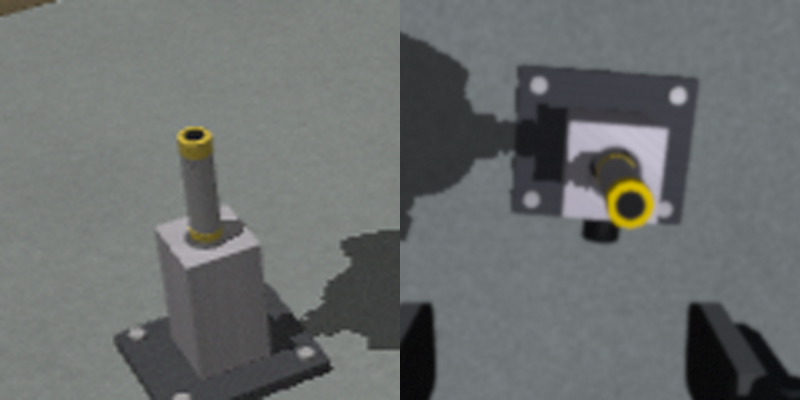

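The tube stands upright with its ring at the mouth, cap over the bore's axis at (531.6,-185.1). Red and blue haven't moved.

```bash
python3 -c "
from rig import r
print(r.close_job())"
```

```text
the job is handed in; nothing more can be done
None
```

The yellow-ringed tube stands released in the holder's bore with its ring about level with the mouth, the red and blue tubes are still in the rack, and I handed the job in at about 15.7 s; no verdict was returned.

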